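Load a slide strip into the spring loader of a microscope

ROBOT

A 6-joint arm with a two-finger parallel gripper is mounted at the origin on the work surface. World frame = base frame: x ahead of the robot, y to its left, z up, the work surface at z = 0. Lengths are in m, angles in rad, forces in N, time in s.
With the tool pointing down it reaches from about 0.3 to 0.75 m from the base axis. Payload 8.5 kg.
Tool frame: the origin (TCP) lies on the centre line of the jaws, within the pads' length; the fingertips stand 8 mm ahead of it and the grasp point (between the pads) lies 11 mm behind it; z points along the fingers, x is the direction in which the jaws open and shut, and the axes are right-handed (so a half turn about z gives the same grasp; the last joint's range is limited). The gripper opens to 88 mm and grips with 3 to 60 N. Pads are 18 mm wide; open, the fingers measure 123 mm over their backs; the gripper's body (75 mm by 187 mm) begins 45 mm behind the grasp point.
Start: joints at [-1.465, 0.381, 1.297, -0, 1.464, -0.215], TCP at [0.173, -0.522, 0.247] pointing down, gripper open.
Joint ranges: [-3.11, 3.11], [-0.89, 2.33], [0.22, 2.48], [-1.42, 4.56], [0.17, 2.85], [-2.88, 2.88]. Speed limits (rad/s): [2.39, 2.39, 3.14, 3.14, 3.14, 3.14].

INTERFACE

Orientations are given as a rotation vector (axis times angle).
In Python, from cell import robot gives the robot as it stands.
- The arm moves only by the shell command python3 -m jog 'ROWS' [FORCE]. ROWS is JSON, a list of rows, each an object of numbers: "rx", "ry", "rz": the turn, a rotation vector about the world's x, y, z in degrees; "tx", "ty", "tz": the shift along the world's x, y, z in cm; "jaw": the finger opening in cm, from 0 to 8.81. A call has 1 to 5 rows; each row shifts and turns the commanded pose from where the row before left it; what a row does not reach is not made up. A row lasts 1/8 s, in which the tool goes at most 62.5 mm and 10.7 degrees, less where a joint would pass 70% of its speed; a pose out of reach is approached as far as the arm can. A call is refused whole if a number of a shift passes 6.25 or a number of a turn 10.7, either way. A call with a gripper value outside its range is refused whole. The fingers move at their own pace and stop on an object; FORCE is the grip in N (left out, the last holds). Time passes only in rows, so rows that do not move let the fingers close. It gives the time, the measured TCP pose, the force and the opening at its end, in the units of the state.
- robot.get_obs(): the state, without advancing time (a new reading comes with each control period).
- robot.snapshot(name): name is "side" or "top"; returns a dict with "frame" (480x640x3 uint8, red, green, blue), "z_map" (480x640 float32, m along the optical axis (not along the pixel's ray), 0 where there is no reading), "fx", "fy", "cx", "cy" (pixels), "k1" (the pictures are not rectified: a ray, as slopes to the right and down, at radius r is drawn at 1 + k1 r^2 times it, then the intrinsics apply), "R" (3x3) and "t" (3): a world point X has camera coordinates R X + t. Camera axes: x right, y down, z forward; pixel columns grow to the right and rows downward; lengths in m; the calibration is good to about 2 mm. A picture is of the moment at which its call begins.
- robot.close_job(): hands the job in, once; it reports no verdict.
The state is a dict: "time_s": time; "joint_pos": joint angles; "joint_vel": joint speeds; "tau": joint torques, N m; "tool_pos": TCP position; "ee_rot": TCP orientation; "contact_force": force on the tool from outside, world axes, zero at the start; "moment": the same for the moment, N m; "opening": opening from 0.0 (shut) to 1.0 (fully open).
Only numpy, scipy, OpenCV 4.12 (cv2) and the standard library are available. Lean on these libraries where they do the work, as an engineer would, in place of code of your own. Each camera call takes 0.05 s, during which the arm holds its last target. There are 200 camera calls.

TASK

Load the grey slide strip into the channel of the slide loader: push one end of it against the spring follower until the other end clears the sill, let it down flat onto the channel floor so that the spring holds it behind the sill, then let go and slide the steel rail fully shut over its end. Press gently, for the spring and rail are delicate, and leave the other things on the breadboard where they are.

Things in the scene. Friction and masses are not known exactly. Their poses are not given: they have to be found in the camera images.
- loader: Aluminium slide loader fixed on the dark breadboard (top 12 mm above the work surface). Origin on the breadboard, on the channel's centre line; x along the channel towards the follower and black spring housing, z up. Base x -100 to 145, 64 wide. Channel floor z 6, 24 wide; walls 6 thick, tops z 22, inner top edges bevelled 4 mm. It is damaged if the strip presses any part of it with over 35 N
- seat (a point): Point on the channel floor at loader x 45 mm, on the centre line: the strip's middle comes to rest here, give or take 10 mm along x: sill, follower and housing form one insert, clamped firmly anywhere within 10 mm either way of the nominal place, which no reading gives: feel for it. Sill: low bar across the floor, nominally x -6 to 0, top 6 mm above the floor. Housing: nominally x 106 to 130, top z 38
- follower_rest (a point): Nominal centre (loader x 78, z 17 mm; truly within 10 mm along x) of the face of the spring follower at rest, a steel block 10 long, 21 wide, z 6.5 to 26.5. It slides along +x, 3 N at rest rising to 8 N at its hard stop after 14 mm. Sill's inner face to follower: 78 mm at rest, 92 at the hard stop: the 90 mm strip goes down only with the follower pressed 12 to 14 mm. The point does not move
- rail (a joint): Opening of the rail, m: 0 is fully shut over the strip's end (hard stop); starts at 0.052 to 0.060. Shuts along the loader's +x against about 3 N of friction and stays where left; damaged by more than 30 N. A steel plate 38 x 40 x 6 mm riding over the walls, underside 22.5 mm above the breadboard, shut at loader x -20 to 18 mm; a strip that is not down flat blocks it
- rail_post (a point): Centre of the top of the rail's square steel post, 14 x 14 mm, standing 32 mm up from the plate, its top 60.5 mm above the breadboard; on the centre line, at loader x -12 mm minus the opening. Push or pinch the post to move the rail
- strip: Grey plastic slide strip, loose on the breadboard: a bar 90 x 20 x 14 mm (x, y, z) with an upright grip fin on its middle, 26 mm long (x), 10 mm thick (y), its top 50 mm above the underside. Two glass slides lie on it; both ends alike. Origin: centre of its underside; x along its length, z up. 40 to 85 g. In the channel, friction at the spring may hold it off the floor: press it right down
- dropper: Small blue dropper bottle, 32 mm across, 62 mm tall, origin under its centre; leave alone
- objective: Brass microscope objective, 32 mm across, 46 mm tall, origin under its centre; leave alone
- slide_box: Small black box, 50 x 36 x 32 mm, origin under its centre; leave alone

How it is judged:
On the way, in this order (a step that is already met when the one before it is completed fails the run):
1. the strip lies flat in the channel behind the sill, against the pressed follower, with the rail still open (x of strip in the frame of loader between 0.033 and 0.059 m and y of strip in the frame of loader between -0.004 and 0.004 m and z of strip in the frame of loader between 0.003 and 0.0085 m and angle between the x axis of strip and the x axis of loader, either way round below 0.08 rad and angle between strip's own z axis and vertical below 0.05 rad and value of joint rail above 0.03 m), for 0.2 s.
2. the rail is shut over the seated strip (x of strip in the frame of loader between 0.033 and 0.059 m and y of strip in the frame of loader between -0.004 and 0.004 m and z of strip in the frame of loader between 0.003 and 0.0085 m and angle between the x axis of strip and the x axis of loader, either way round below 0.08 rad and angle between strip's own z axis and vertical below 0.05 rad and value of joint rail below 0.004 m), for 0.2 s.
At the end, for the whole second after the job is handed in: strip flat on the channel floor (within 3 mm, 0.05 rad tilt, 0.08 rad along the channel), which it can be only between sill and pressed follower, its middle at loader x 33 to 59 mm and within 4 mm of the centre line; rail within 4 mm of shut; at rest (all of step 2 and linear speed of strip below 0.01 m/s); the robot touches nothing.
It fails at once if the strip presses the loader or its follower with more than 35 N (contact force between strip and loader above 35 N).
It fails at once if the rail is pushed with more than 30 N (contact force between rail and anything else above 30 N).
It fails at once if the dropper bottle is moved by more than 20 mm (distance of dropper from where it was at the start of the episode above 0.02 m).
It fails at once if the objective is moved by more than 20 mm (distance of objective from where it was at the start of the episode above 0.02 m).
It fails at once if the black box is moved by more than 20 mm (distance of slide_box from where it was at the start of the episode above 0.02 m).
It also fails if it takes over 64 s, if anything falls off the work surface, if the arm or the gripper's body presses on something with over 40 N, if the wrist force passes 120 N, or if a joint passes its speed limit or range.

## Working session

There is one attempt and no reset: what is moved stays moved. The work goes in short steps, Python scripts to look and compute and a shell command to move; the robot and the scene stay as the last step left them, time stands still between calls to the robot, and variables do not carry over. Pictures are saved under pics/ and viewed, about 8 in all and at most 12, crops included, and the job is handed in when it is done.

```bash
mkdir -p pics; ls; cat > h.py <<'E'
import numpy as np, cv2
from cell import robot
def snap(n):
    s=robot.snapshot(n); s['R']=np.array(s['R']); s['t']=np.array(s['t']); return s
def und(s,uv):
    K=np.array([[s['fx'],0,s['cx']],[0,s['fy'],s['cy']],[0,0,1.]])
    uv=np.array(uv,float).reshape(-1,1,2)
    return cv2.undistortPoints(uv,K,np.array([s['k1'],0,0,0,0.]))[:,0]
def plane(s,uv,z):
    d=np.c_[und(s,uv),np.ones(len(np.reshape(uv,(-1,2))))]@s['R']; c=-s['R'].T@s['t']
    return c+d*((z-c[2])/d[:,2])[:,None]
def depthpts(s):
    v,u=np.mgrid[:480,:640]; r=und(s,np.c_[u.ravel(),v.ravel()]); z=s['z_map'].ravel()[:,None]
    P=(np.c_[r,np.ones(len(r))]*z-s['t'])@s['R']; P[z[:,0]==0]=np.nan
    return P.reshape(480,640,3)
def proj(s,X):
    K=np.array([[s['fx'],0,s['cx']],[0,s['fy'],s['cy']],[0,0,1.]])
    return cv2.projectPoints(np.array(X,float).reshape(-1,1,3),cv2.Rodrigues(s['R'])[0],s['t'],K,np.array([s['k1'],0,0,0,0.]))[0][:,0]
E
python3 - <<'E'
from h import *
a=snap('top');b=snap('side')
for n,s in(('top',a),('side',b)):
    cv2.imwrite(f'pics/{n}0.png',s['frame'][:,:,::-1]); print(n,s['fx'],s['k1'],-s['R'].T@s['t'],s['R'][2], (s['z_map']>0).mean())
    np.savez(f'{n}0.npz',**{k:v for k,v in s.items()})
print(robot.get_obs())
E
```

```text
pics
top 485.1773485626091 -0.06010321100321264 [ 0.43442758 -0.07588262  0.88014869] [ 0.24175719  0.01307969 -0.97024862] 0.9960579427083334
side 469.7460305046209 -0.07257453743650778 [ 0.2694587  -0.54417599  0.43109819] [ 0.53326138  0.67616422 -0.50836429] 0.9960970052083333
{'time_s': 0.1, 'joint_pos': array([-1.46527625e+00,  3.81100829e-01,  1.29813080e+00, -1.75217194e-06,
        1.46362640e+00, -2.15327067e-01]), 'joint_vel': array([-7.88540510e-04, -5.47639564e-04, -2.21003961e-03,  1.52924724e-03,
       -2.10970403e-03, -7.42091001e-05]), 'tau': array([ 4.67499514e-03, -4.38649571e+01, -2.24908590e+01,  7.15198461e-02,
        3.42211593e-02, -6.98393978e-05]), 'tool_pos': array([ 0.17341119, -0.52169397,  0.24623271]), 'ee_rot': array([-2.54699901e+00,  1.83752140e+00,  1.32787227e-03]), 'contact_force': array([ 0.10165769,  0.25950122, -1.11695618]), 'moment': array([0.07924159, 0.03256151, 0.06103285]), 'opening': 0.9983271116721861}
```

View pics/top0.png

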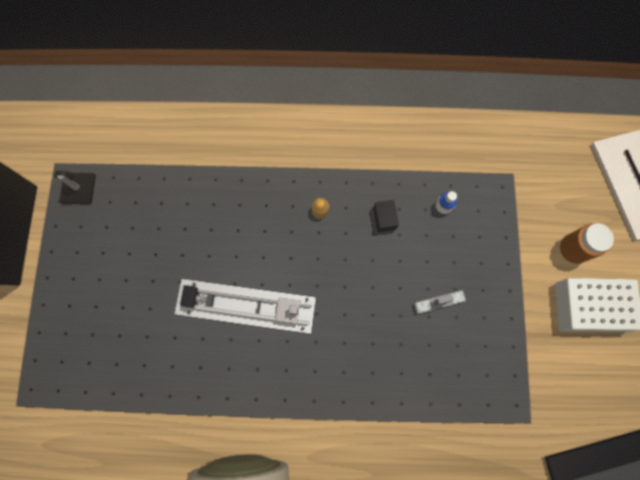

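View pics/side0.png

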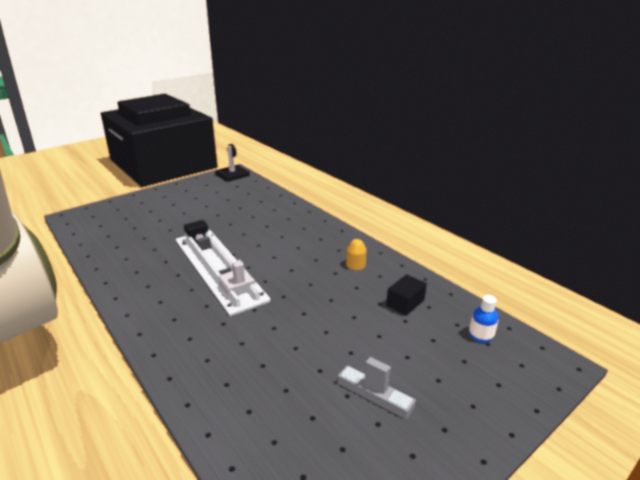

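The top view shows the loader at about (178-315, 282-330), with the housing on the left and the rail on the right. The strip is at about (416-465, 292-312), the objective at (320,208), the box at (385,216) and the bottle at (446,203). In the side view the strip fin is at (377,375) and the rail post at (238,268).

```bash
cat > m.py <<'E'
from h import *
def rect(s,box,z,zr,bright=120,win=None):
    P=depthpts(s); f=s['frame'].astype(int)
    m=np.zeros((480,640),np.uint8); x0,y0,x1,y1=box
    g=f.min(2); m[y0:y1,x0:x1]=(g[y0:y1,x0:x1]>bright)
    n,l,st,_=cv2.connectedComponentsWithStats(m); i=1+st[1:,4].argmax()
    c=max(cv2.findContours((l==i).astype(np.uint8),0,cv2.CHAIN_APPROX_NONE)[0],key=cv2.contourArea)[:,0]
    W=plane(s,c,z)[:,:2]*1000
    return cv2.minAreaRect(W.astype(np.float32)),W
if __name__=='__main__':
    a=snap('top');b=snap('side')
    print('loader top',rect(a,(165,270,325,340),.018,0)[0]); print('loader side',rect(b,(170,225,275,315),.018,0)[0])
    print('strip top',rect(a,(405,280,475,320),.026,0)[0])
    print('strip side',rect(b,(330,350,420,420),.026,0)[0])
    for n,s,bx in(('top',a,(405,280,475,320)),('side',b,(330,350,420,420)),('toppost',a,(270,290,315,325)),('sidepost',b,(220,250,270,300))):
        P=depthpts(s)[bx[1]:bx[3],bx[0]:bx[2]].reshape(-1,3)
        for lo,hi in((.02,.03),(.03,.045),(.055,.066),(.066,.08)):
            q=P[(P[:,2]>lo)&(P[:,2]<hi)]
            if len(q)>5: print(n,lo,hi,len(q),q.mean(0).round(4),q.min(0).round(3),q.max(0).round(3), [np.round(v,1) for v in cv2.minAreaRect((q[:,:2]*1000).astype(np.float32))])
    big=cv2.resize(a['frame'][270:340,170:325],None,fx=5,fy=5,interpolation=cv2.INTER_CUBIC)
    cv2.imwrite('pics/l1.png',big[:,:,::-1])
E
python3 m.py
```

```text
loader top ((532.5753784179688, 52.98821258544922), (247.1451416015625, 66.63298034667969), 83.93621063232422)
loader side ((535.6255493164062, 50.9049072265625), (256.8771057128906, 73.33917236328125), 83.96297454833984)
strip top ((548.461669921875, -293.1588439941406), (20.333723068237305, 89.25784301757812), 15.824109077453613)
strip side ((561.3509521484375, -315.3275451660156), (34.166099548339844, 46.51652145385742), 14.003206253051758)
top 0.02 0.03 444 [ 0.5468 -0.291   0.0257] [ 0.527 -0.338  0.02 ] [ 0.569 -0.248  0.03 ] [array([ 548. , -293.2]), array([20.3, 89.1]), np.float64(15.9)]
top 0.03 0.045 22 [ 0.5439 -0.2836  0.0359] [ 0.535 -0.303  0.03 ] [ 0.549 -0.26   0.044] [array([ 545.1, -280.4]), array([10.6, 44.9]), np.float64(12.2)]
top 0.055 0.066 95 [ 0.5477 -0.2921  0.0614] [ 0.541 -0.307  0.056] [ 0.555 -0.279  0.065] [array([ 547.9, -292.9]), array([10. , 26.7]), np.float64(14.4)]
side 0.02 0.03 1155 [ 0.5476 -0.2976  0.0253] [ 0.528 -0.339  0.02 ] [ 0.571 -0.248  0.03 ] [array([ 549.8, -293.4]), array([23. , 90.2]), np.float64(16.3)]
side 0.03 0.045 225 [ 0.546  
[... 840 characters left out ...]
.076] [array([523.1, -35.8]), array([13.5, 13.6]), np.float64(89.9)]
sidepost 0.02 0.03 237 [ 0.5316 -0.0077  0.025 ] [ 0.502 -0.067  0.02 ] [0.549 0.071 0.03 ] [array([525.5,   2. ]), array([138.2,  46.1]), np.float64(89.7)]
sidepost 0.03 0.045 545 [ 0.5235 -0.0255  0.0368] [ 0.502 -0.067  0.03 ] [0.553 0.073 0.045] [array([527.1,   4.3]), array([141.1,  41.8]), np.float64(85.4)]
sidepost 0.055 0.066 80 [ 0.5219 -0.0404  0.0604] [ 0.516 -0.044  0.055] [ 0.529 -0.029  0.066] [array([520.7, -38.5]), array([ 9. , 17.8]), np.float64(39.4)]
sidepost 0.066 0.08 82 [ 0.5228 -0.0381  0.0703] [ 0.516 -0.044  0.066] [ 0.53  -0.028  0.073] [array([523.3, -35.7]), array([15.4, 13.6]), np.float64(87.3)]
```

```bash
R='[{"tx":3.75,"ty":2.29,"tz":-0.97,"rz":8.74},'; 
python3 -m jog '[{"tx":3.75,"ty":2.29,"tz":-0.97,"rz":8.74},{"tx":3.75,"ty":2.29,"tz":-0.97,"rz":8.74},{"tx":3.75,"ty":2.29,"tz":-0.97,"rz":8.74},{"tx":3.75,"ty":2.29,"tz":-0.97,"rz":8.74},{"tx":3.75,"ty":2.29,"tz":-0.97,"rz":8.74}]' 50
python3 -m jog '[{"tx":3.75,"ty":2.29,"tz":-0.97,"rz":8.74},{"tx":3.75,"ty":2.29,"tz":-0.97,"rz":8.74},{"tx":3.75,"ty":2.29,"tz":-0.97,"rz":8.74},{"tx":3.75,"ty":2.29,"tz":-0.97,"rz":8.74},{"tx":3.75,"ty":2.29,"tz":-0.97,"rz":8.74}]'
python3 -m jog '[{"tx":0},{"tx":0}]'
cat > st.py <<'E'
from h import *
from scipy.spatial.transform import Rotation as Ro
o=robot.get_obs(); M=Ro.from_rotvec(o['ee_rot']).as_matrix()
d=np.array([.1056,.9944]);n=np.array([-.9944,.1056]); q=o['tool_pos'][:2]*1000-[530.2,30.6]
f=o['contact_force']
print('t',round(o['time_s'],2),'tcp',(o['tool_pos']*1000).round(1),'jawyaw',np.degrees(np.arctan2(M[1,0],M[0,0])).round(2),'zaxis',M[:,2].round(3),'loader x,y',(q@d).round(1),(q@n).round(1),'F along,across,up',(f[:2]@d).round(1),(f[:2]@n).round(1),f[2].round(1),'mom',np.round(o['moment'],2),'open',(o['opening']*88.1).round(1))
E
python3 st.py
```

```text
invalid input
invalid input
invalid input
Traceback (most recent call last):
  File "st.py", line 6, in <module>
    print('t',round(o['time_s'],2),'tcp',(o['tool_pos']*1000).round(1),'jawyaw',np.degrees(np.arctan2(M[1,0],M[0,0])).round(2),'zaxis',M[:,2].round(3),'loader x,y',(q@d).round(1),(q@n).round(1),'F along,across,up',(f[:2]@d).round(1),(f[:2]@n).round(1),f[2].round(1),'mom',np.round(o['moment'],2),'open',(o['opening']*88.1).round(1))
                                                                                                                                                                                                                                                                                                               ^^^^^^^^^^^^^^^^^^^^^^^^^
AttributeError: 'float' object has no attribute 'round'
```

View pics/l1.png

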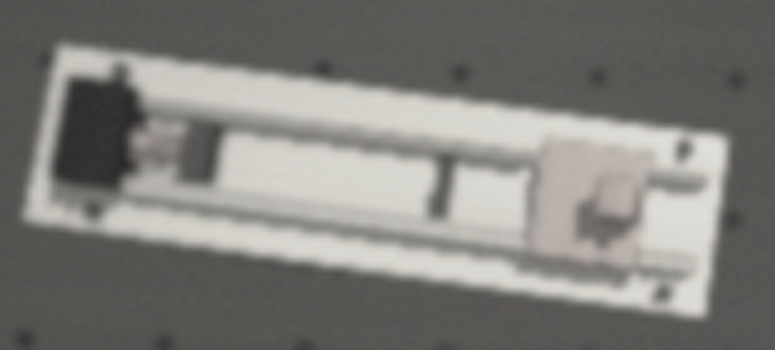

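```bash
python3 - <<'E'
from h import *
d=np.array([.1056,.9944]);n=np.array([-.9944,.1056])
for nm in('top0','side0'):
    s=dict(np.load(nm+'.npz')); P=depthpts(s).reshape(-1,3)*1000
    L=np.c_[(P[:,:2]-[530.2,30.6])@d,(P[:,:2]-[530.2,30.6])@n,P[:,2]-12]
    c=L[(abs(L[:,1])<7)&(L[:,0]>-105)&(L[:,0]<150)]
    for x in range(-104,150,4):
        k=c[(abs(c[:,0]-x)<2)]; 
        if len(k): print(f'{x}:{np.median(k[:,2]):.0f}',end=' ')
    print()
    # wall tops: z 20-24 , x 20..70
    for x in(15,30,45,60,75,90):
        w=L[(abs(L[:,0]-x)<8)&(abs(L[:,2]-22)<2.5)&(abs(L[:,1])<25)]
        p=w[w[:,1]>0];m=w[w[:,1]<0]; print(x,p[:,1].min().round(1),p[:,1].max().round(1),m[:,1].min().round(1),m[:,1].max().round(1),len(p),len(m))
    for lo,hi in((33,41),):
        h=L[(L[:,2]>lo)&(L[:,2]<hi)&(L[:,0]>95)&(L[:,0]<140)&(abs(L[:,1])<30)]; print('housing',h.min(0).round(1),h.max(0).round(1))
    e=L[(abs(L[:,2]-6)<2)&(L[:,0]>-120)&(L[:,0]<160)&(abs(L[:,1])<40)]; print('base',e.min(0).round(1),e.max(0).round(1))
E
```

```text
-104:0 -100:1 -96:6 -92:6 -88:6 -84:5 -80:6 -76:7 -72:58 -68:61 -64:61 -60:59 -56:29 -52:29 -48:28 -44:29 -40:29 -36:28 -32:6 -28:7 -24:6 -20:6 -16:6 -12:6 -8:6 -4:11 0:13 4:5 8:6 12:7 16:6 20:6 24:6 28:6 32:6 36:6 40:6 44:6 48:6 52:5 56:7 60:6 64:6 68:6 72:6 76:7 80:19 84:26 88:27 92:23 96:19 100:19 104:21 108:31 112:39 116:39 120:39 124:39 128:38 140:6 144:6 148:-0 
15 13.3 18.4 -18.2 -12.3 21 24
30 12.7 18.0 -18.1 -13.3 21 24
45 12.8 18.2 -18.0 -12.7 24 26
60 12.5 18.2 -18.2 -12.4 20 25
75 2.3 18.4 -17.7 -1.8 32 26
90 0.0 18.4 -17.7 -0.7 34 32
housing [105.3 -18.5  33.1] [130.   18.6  41. ]
base [-110.6  -38.4    4. ] [149.9  38.6   8. ]
-104:0 -100:2 -96:6 -92:6 -88:6 -84:6 -80:7 -76:27 -72:42 -68:46 -64:43 -60:7 -56:6 -52:6 -48:28 -44:28 -40:28 -36:27 -8:10 -4:9 0:11 12:5 16:5 20:5 24:5 28:5 32:5 36:5 40:5 44:6 48:5 52:5 56:5 60:5 64:5 68:5 72:4 76:5 80:16 84:26 88:25 92:24 96:22 100:22 104:21 108:27 112:36 116:38 120:38 124:38 128:37 132:36 
15 13.7 17.3 -19.3 -14.8 15 16
30 13.8 17.8 -19.1 -15.2 11 15
45 14.1 17.8 -18.5 -13.6 12 15
60 14.1 17.7 -19.6 -15.0 13 13
75 0.5 17.7 -18.7 -0.9 29 29
90 0.1 16.2 -19.4 -0.5 14 17
housing [104.5 -18.6  33.1] [131.2  17.   38.6]
base [-100.7  -32.7    4. ] [144.4  31.8   8. ]
```

The crop shows the rail plate and post at right (540-650, 140-270), the sill as a thin bar at (440,185), and the follower at (200,150) in front of the black housing. The depth profile fits the loader frame. The first move was refused, so I'll retry it as a plain single call.

```bash
sed -i "s/(o\['opening'\]\*88.1).round(1)/round(float(o['opening'])*88.1,1)/" st.py
python3 -m jog '[{"tx":3.75,"ty":2.29,"tz":-0.97,"rz":8.74},{"tx":3.75,"ty":2.29,"tz":-0.97,"rz":8.74},{"tx":3.75,"ty":2.29,"tz":-0.97,"rz":8.74},{"tx":3.75,"ty":2.29,"tz":-0.97,"rz":8.74},{"tx":3.75,"ty":2.29,"tz":-0.97,"rz":8.74}]' 50; python3 st.py
```

```text
t 0.2 tcp [ 173.4 -521.8  246.4] jawyaw -71.62 zaxis [-0.     0.001 -1.   ] loader x,y -587.0 296.5 F along,across,up -0.8 -0.4 -0.6 mom [-0.03  0.03 -0.01] open 87.9invalid input
```

```bash
python3 -m jog '[{"rx":0,"ry":0,"rz":8.74,"tx":3.75,"ty":2.29,"tz":-0.97,"jaw":8.8}]' 50; python3 st.py
```

```text
time_s: 0.32
tool_pos: [0.21, -0.5, 0.2369]
ee_rot: [2.679, -1.638, 0.001]
contact_force: [1.7, 0.4, -0.4]
opening: 0.997
t 0.33 tcp [ 210.  -500.   236.9] jawyaw -62.89 zaxis [-0.    -0.001 -1.   ] loader x,y -561.4 262.3 F along,across,up 0.5 -1.7 -0.4 mom [-0.04  0.01  0.04] open 87.8
```

All keys are required in every row. Continuing with the remaining 9 of 10 rows.

```bash
python3 -m jog '[{"rx":0,"ry":0,"rz":8.74,"tx":3.75,"ty":2.29,"tz":-0.97,"jaw":8.8},{"rx":0,"ry":0,"rz":8.74,"tx":3.75,"ty":2.29,"tz":-0.97,"jaw":8.8},{"rx":0,"ry":0,"rz":8.74,"tx":3.75,"ty":2.29,"tz":-0.97,"jaw":8.8},{"rx":0,"ry":0,"rz":8.74,"tx":3.75,"ty":2.29,"tz":-0.97,"jaw":6},{"rx":0,"ry":0,"rz":8.74,"tx":3.75,"ty":2.29,"tz":-0.97,"jaw":5}]' >/dev/null
python3 -m jog '[{"rx":0,"ry":0,"rz":8.74,"tx":3.75,"ty":2.29,"tz":-0.97,"jaw":5},{"rx":0,"ry":0,"rz":8.74,"tx":3.75,"ty":2.29,"tz":-0.97,"jaw":5},{"rx":0,"ry":0,"rz":8.74,"tx":3.75,"ty":2.29,"tz":-0.97,"jaw":5},{"rx":0,"ry":0,"rz":8.74,"tx":3.75,"ty":2.29,"tz":-0.97,"jaw":5},{"rx":0,"ry":0,"rz":0,"tx":0,"ty":0,"tz":0,"jaw":5}]'; python3 st.py
```

```text
time_s: 1.58
tool_pos: [0.5498, -0.291, 0.1485]
ee_rot: [-3.11, -0.437, 0.002]
contact_force: [0.2, 0.1, -0.2]
opening: 0.567
t 1.57 tcp [ 549.8 -291.   148.5] jawyaw 16.01 zaxis [-0.001  0.001 -1.   ] loader x,y -317.7 -53.4 F along,across,up 0.1 -0.2 -0.2 mom [-0.04 -0.11  0.01] open 50.0
```

```bash
python3 -m jog '[{"rx":0,"ry":0,"rz":0,"tx":-0.18,"ty":-0.22,"tz":-4,"jaw":5},{"rx":0,"ry":0,"rz":0,"tx":0,"ty":0,"tz":-4,"jaw":5},{"rx":0,"ry":0,"rz":0,"tx":0,"ty":0,"tz":-2.85,"jaw":5},{"rx":0,"ry":0,"rz":0,"tx":0,"ty":0,"tz":0,"jaw":3},{"rx":0,"ry":0,"rz":0,"tx":0,"ty":0,"tz":0,"jaw":1}]' 50; python3 st.py
python3 -m jog '[{"rx":0,"ry":0,"rz":0,"tx":0,"ty":0,"tz":0,"jaw":0},{"rx":0,"ry":0,"rz":0,"tx":0,"ty":0,"tz":0,"jaw":0},{"rx":0,"ry":0,"rz":0,"tx":0,"ty":0,"tz":0,"jaw":0},{"rx":0,"ry":0,"rz":0,"tx":0,"ty":0,"tz":0,"jaw":0}]' 50; python3 st.py
```

```text
time_s: 2.2
tool_pos: [0.5468, -0.296, 0.0427]
ee_rot: [3.111, 0.429, 0.002]
contact_force: [-0.7, 0.3, -0.1]
opening: 0.363
t 2.2 tcp [ 546.8 -296.    42.7] jawyaw 15.71 zaxis [ 0.001 -0.001 -1.   ] loader x,y -323.0 -50.9 F along,across,up 0.2 0.7 -0.1 mom [-0.03 -0.06  0.06] open 31.9
time_s: 2.7
tool_pos: [0.5469, -0.2953, 0.0421]
ee_rot: [3.111, 0.431, 0.001]
contact_force: [-1.0, 0.8, 6.2]
opening: 0.109
t 2.7 tcp [ 546.9 -295.3   42.1] jawyaw 15.79 zaxis [ 0.001 -0.001 -1.   ] loader x,y -322.3 -51.0 F along,across,up 0.7 1.0 6.2 mom [0.05 0.02 0.02] open 9.6
```

```bash
python3 -m jog '[{"rx":0,"ry":0,"rz":0,"tx":0,"ty":0,"tz":3,"jaw":0},{"rx":0,"ry":0,"rz":0,"tx":0,"ty":0,"tz":6,"jaw":0},{"rx":0,"ry":0,"rz":-2.73,"tx":-0.19,"ty":4.28,"tz":0,"jaw":0},{"rx":0,"ry":0,"rz":-2.73,"tx":-0.19,"ty":4.28,"tz":0,"jaw":0},{"rx":0,"ry":0,"rz":-2.73,"tx":-0.19,"ty":4.28,"tz":0,"jaw":0}]' >/dev/null; python3 st.py
python3 -m jog '[{"rx":0,"ry":0,"rz":-2.73,"tx":-0.19,"ty":4.28,"tz":0,"jaw":0},{"rx":0,"ry":0,"rz":-2.73,"tx":-0.19,"ty":4.28,"tz":0,"jaw":0},{"rx":0,"ry":0,"rz":-2.73,"tx":-0.19,"ty":4.28,"tz":0,"jaw":0},{"rx":0,"ry":0,"rz":-2.73,"tx":-0.19,"ty":4.28,"tz":0,"jaw":0},{"rx":0,"ry":0,"rz":-2.73,"tx":-0.19,"ty":4.28,"tz":0,"jaw":0}]' >/dev/null
python3 -m jog '[{"rx":0,"ry":0,"rz":0,"tx":0,"ty":0,"tz":0,"jaw":0},{"rx":0,"ry":0,"rz":0,"tx":0,"ty":0,"tz":0,"jaw":0}]' >/dev/null; python3 st.py
cat > look.py <<'E'
import sys
from h import *
s=snap(sys.argv[1]); x0,y0,x1,y1=map(int,sys.argv[3:7]); k=min(800/(x1-x0),600/(y1-y0))
cv2.imwrite('pics/'+sys.argv[2],cv2.resize(s['frame'][y0:y1,x0:x1],None,fx=k,fy=k,interpolation=cv2.INTER_CUBIC)[:,:,::-1])
E
python3 look.py side c1.png 150 150 350 300
```

```text
t 3.33 tcp [ 540.6 -165.4  131.3] jawyaw 7.48 zaxis [-0.  0. -1.] loader x,y -193.8 -31.0 F along,across,up 0.3 -0.6 -0.9 mom [-0.09 -0.1   0.07] open 9.8
t 4.2 tcp [531.5  46.8 131.2] jawyaw -6.02 zaxis [-0. -0. -1.] loader x,y 16.2 0.4 F along,across,up -0.5 0.2 -1.3 mom [-0.05 -0.11 -0.  ] open 9.4
```

View pics/c1.png

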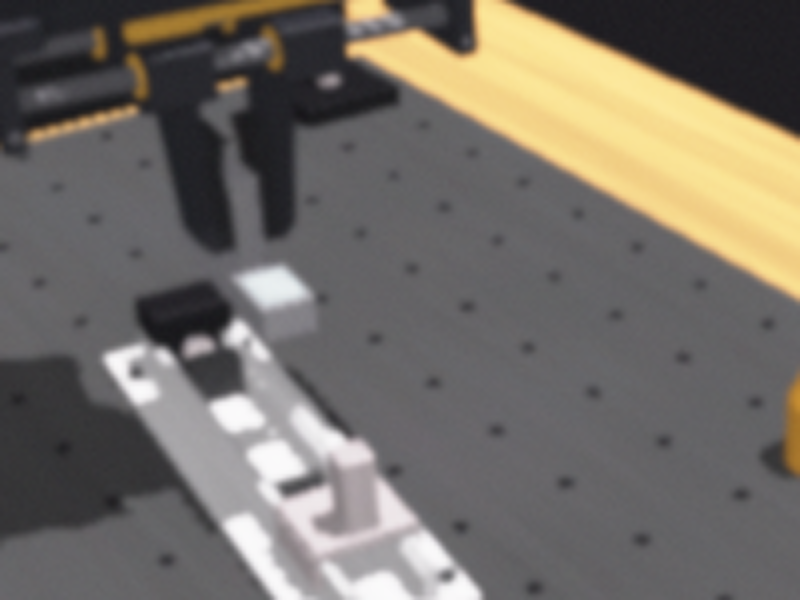

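The strip is held between the jaws, roughly level, with its near end at crop (275,300). Next I'll check its pose from depth.

```bash
cat > sp.py <<'E'
from h import *
import sys
lo,hi=float(sys.argv[1]),float(sys.argv[2])
d=np.array([.1056,.9944]);n=np.array([-.9944,.1056])
for nm in('top','side'):
    P=depthpts(snap(nm)).reshape(-1,3)*1000
    L=np.c_[(P[:,:2]-[530.2,30.6])@d,(P[:,:2]-[530.2,30.6])@n,P[:,2]]
    k=L[(L[:,2]>lo)&(L[:,2]<hi)&(abs(L[:,1])<14)&(L[:,0]>-45)&(L[:,0]<75)]
    print(nm,len(k),k.min(0).round(1),k.max(0).round(1))
    for x in range(-40,75,8):
        q=k[abs(k[:,0]-x)<4]
        if len(q)>3: print(x,np.median(q[:,1]).round(1),q[:,1].min().round(1),q[:,1].max().round(1),'z',np.median(q[:,2]).round(1))
E
python3 sp.py 98 119
```

```text
top 108 [-28.5  -7.  101. ] [-11.9  13.  118.3]
-32 2.7 -5.5 12.3 z 110.5
-24 4.2 -7.0 13.0 z 115.1
-16 9.0 0.4 12.9 z 114.8
side 441 [-31.1  -8.4 100.2] [ 60.2  12.6 118.8]
-32 2.8 -7.8 11.6 z 109.6
-24 4.1 -8.1 12.6 z 110.3
-16 5.8 -8.2 12.6 z 114.5
-8 6.8 -7.4 12.6 z 114.4
0 5.4 -7.8 12.5 z 114.2
8 6.9 -8.4 12.5 z 114.3
16 11.7 -7.6 12.3 z 113.5
24 12.0 6.3 12.5 z 108.3
32 12.0 11.5 12.5 z 108.5
40 12.1 11.7 12.6 z 106.7
48 12.2 11.9 12.5 z 106.6
56 11.0 10.7 11.3 z 110.0
```

```bash
python3 -m jog '[{"rx":0,"ry":0,"rz":0,"tx":0.25,"ty":0,"tz":-2.5,"jaw":0},{"rx":0,"ry":0,"rz":0,"tx":0,"ty":0,"tz":-2.5,"jaw":0},{"rx":0,"ry":0,"rz":0,"tx":0,"ty":0,"tz":0,"jaw":0}]' >/dev/null; python3 st.py; python3 sp.py 50 68; python3 look.py top c2.png 200 270 320 340
```

```text
t 4.72 tcp [533.2  46.6  80. ] jawyaw -6.12 zaxis [-0.003  0.    -1.   ] loader x,y 16.2 -1.3 F along,across,up -1.5 -0.2 -0.7 mom [-0.06 -0.03  0.02] open 9.6
top 70 [-28.1  -9.1  51.6] [-15.4  11.5  66.1]
-24 3.6 -9.1 11.5 z 63.4
-16 9.3 4.3 11.5 z 63.5
side 410 [-29.8 -10.7  50.1] [61.  10.6 67.9]
-32 3.0 -8.7 9.6 z 60.1
-24 0.2 -10.7 10.0 z 59.4
-16 3.6 -9.6 10.3 z 64.3
-8 3.9 -10.5 10.2 z 64.2
0 3.1 -10.2 10.3 z 64.3
8 4.8 -8.9 10.0 z 64.2
16 8.8 -10.0 10.1 z 63.5
24 9.6 9.2 10.3 z 58.4
32 10.0 9.7 10.4 z 55.6
40 9.9 9.5 10.4 z 56.1
48 9.8 9.5 10.2 z 55.6
56 10.0 9.7 10.6 z 56.8
```

View pics/c2.png

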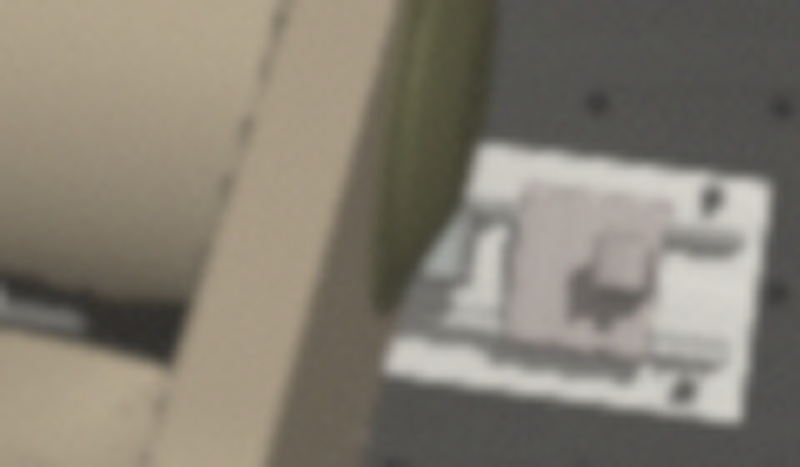

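The arm hides most of this top view. The rail is undisturbed, and the strip's end shows at crop (450,260). Depth puts the strip centred within about 0.5 mm. Descending into the channel mouth.

```bash
python3 -m jog '[{"rx":0,"ry":0,"rz":0,"tx":0.05,"ty":0,"tz":-1.0,"jaw":0},{"rx":0,"ry":0,"rz":0,"tx":0,"ty":0,"tz":-0.7,"jaw":0}]' >/dev/null; python3 st.py
python3 -m jog '[{"rx":0,"ry":0,"rz":0,"tx":0,"ty":0,"tz":-0.3,"jaw":0},{"rx":0,"ry":0,"rz":0,"tx":0,"ty":0,"tz":-0.35,"jaw":0},{"rx":0,"ry":0,"rz":0,"tx":0,"ty":0,"tz":0,"jaw":0}]' >/dev/null; python3 st.py; python3 sp.py 28 44
```

```text
t 5.12 tcp [534.4  47.3  63.9] jawyaw -6.06 zaxis [ 0. -0. -1.] loader x,y 17.0 -2.4 F along,across,up -0.1 0.6 0.3 mom [ 0.01 -0.11  0.03] open 9.8
t 5.5 tcp [534.4  47.3  57.6] jawyaw -6.06 zaxis [-0.  0. -1.] loader x,y 17.0 -2.4 F along,across,up -0.5 -1.1 0.3 mom [-0.01 -0.09  0.04] open 10.1
top 158 [-44.8 -14.   28.3] [-14.4  14.   43.8]
-40 0.4 -13.9 14.0 z 41.1
-32 -11.9 -14.0 13.9 z 30.6
-24 3.2 -13.4 13.6 z 40.8
-16 10.1 5.1 13.8 z 38.2
side 394 [-45.  -10.7  28. ] [69.5 13.8 43.9]
-40 5.4 -1.9 13.8 z 39.5
-24 2.6 -7.9 11.7 z 38.9
-16 3.0 -9.9 12.9 z 40.6
-8 4.5 -9.9 13.7 z 40.4
0 1.8 -10.7 13.4 z 40.4
8 4.1 -10.0 13.6 z 40.4
16 9.0 -10.0 13.5 z 40.0
24 9.3 4.8 12.5 z 34.3
32 9.5 9.0 13.1 z 31.1
40 9.7 8.9 13.5 z 31.0
48 9.8 9.5 13.3 z 33.0
56 9.8 9.1 13.8 z 31.5
64 10.8 9.1 12.6 z 30.9
```

Strip bottom is about 14.5 mm above the breadboard, above the sill and inside the walls, with no contact force. Feeling for the follower next.

```bash
python3 -m jog '[{"rx":0,"ry":0,"rz":0,"tx":0.032,"ty":0.3,"tz":0,"jaw":0},{"rx":0,"ry":0,"rz":0,"tx":0.032,"ty":0.3,"tz":0,"jaw":0}]' >/dev/null; python3 st.py
python3 -m jog '[{"rx":0,"ry":0,"rz":0,"tx":0.032,"ty":0.3,"tz":0,"jaw":0},{"rx":0,"ry":0,"rz":0,"tx":0,"ty":0,"tz":0,"jaw":0}]' >/dev/null; python3 st.py
python3 -m jog '[{"rx":0,"ry":0,"rz":0,"tx":0.032,"ty":0.3,"tz":0,"jaw":0},{"rx":0,"ry":0,"rz":0,"tx":0,"ty":0,"tz":0,"jaw":0}]' >/dev/null; python3 st.py
python3 -m jog '[{"rx":0,"ry":0,"rz":0,"tx":0.032,"ty":0.3,"tz":0,"jaw":0},{"rx":0,"ry":0,"rz":0,"tx":0,"ty":0,"tz":0,"jaw":0}]' >/dev/null; python3 st.py
python3 -m jog '[{"rx":0,"ry":0,"rz":0,"tx":0.032,"ty":0.3,"tz":0,"jaw":0},{"rx":0,"ry":0,"rz":0,"tx":0,"ty":0,"tz":0,"jaw":0}]' >/dev/null; python3 st.py
```

```text
t 5.85 tcp [535.1  53.5  57.9] jawyaw -6.06 zaxis [ 0. -0. -1.] loader x,y 23.3 -2.5 F along,across,up -0.1 -0.5 -0.1 mom [-0.01 -0.06 -0.01] open 9.4
t 6.1 tcp [535.4  56.6  57.8] jawyaw -6.04 zaxis [ 0.  0. -1.] loader x,y 26.4 -2.4 F along,across,up 0.0 0.1 -0.1 mom [-0.01 -0.05 -0.03] open 9.9
t 6.35 tcp [535.7  59.4  57.7] jawyaw -6.05 zaxis [ 0.  0. -1.] loader x,y 29.3 -2.4 F along,across,up 0.2 -0.0 -0.7 mom [-0.08 -0.09 -0.03] open 9.6
t 6.6 tcp [536.   62.5  57.7] jawyaw -6.05 zaxis [-0. -0. -1.] loader x,y 32.3 -2.4 F along,across,up -0.1 -0.7 -0.8 mom [-0.1  -0.06  0.06] open 9.4
t 6.85 tcp [536.4  65.1  57.8] jawyaw -6.05 zaxis [-0.    -0.001 -1.   ] loader x,y 34.9 -2.5 F along,across,up -3.1 1.2 1.4 mom [-0.61  0.02 -0.02] open 9.5
```

```bash
python3 -m jog '[{"rx":0,"ry":0,"rz":0,"tx":0.032,"ty":0.3,"tz":0,"jaw":0},{"rx":0,"ry":0,"rz":0,"tx":0,"ty":0,"tz":0,"jaw":0}]' >/dev/null; python3 st.py
python3 -m jog '[{"rx":0,"ry":0,"rz":0,"tx":0.032,"ty":0.3,"tz":0,"jaw":0},{"rx":0,"ry":0,"rz":0,"tx":0,"ty":0,"tz":0,"jaw":0}]' >/dev/null; python3 st.py
python3 -m jog '[{"rx":0,"ry":0,"rz":0,"tx":0.021,"ty":0.2,"tz":0,"jaw":0},{"rx":0,"ry":0,"rz":0,"tx":0,"ty":0,"tz":0,"jaw":0}]' >/dev/null; python3 st.py; python3 sp.py 28 44|tail -14
```

```text
t 7.1 tcp [536.7  68.2  57.8] jawyaw -6.05 zaxis [ 0. -0. -1.] loader x,y 38.1 -2.5 F along,across,up -4.9 0.5 1.2 mom [-0.84  0.1  -0.02] open 9.8
t 7.35 tcp [537.   71.1  57.8] jawyaw -6.05 zaxis [ 0.    -0.001 -1.   ] loader x,y 41.0 -2.5 F along,across,up -5.1 0.9 2.0 mom [-0.97  0.08  0.04] open 9.4
t 7.6 tcp [537.2  72.9  57.8] jawyaw -6.05 zaxis [ 0.    -0.001 -1.   ] loader x,y 42.9 -2.5 F along,across,up -7.3 1.1 1.7 mom [-1.11  0.15 -0.02] open 9.7
16 6.2 -7.8 13.9 z 41.4
side 413 [-44.4 -14.   28.1] [74.7 14.  43.7]
-40 6.6 -2.0 13.2 z 39.1
-8 12.9 11.0 14.0 z 31.2
0 -0.5 -14.0 12.8 z 35.7
8 4.9 -13.3 13.3 z 40.6
16 2.7 -9.6 13.5 z 41.1
24 5.1 -11.0 12.1 z 40.6
32 3.8 -9.7 13.1 z 40.5
40 9.3 -9.8 13.9 z 38.2
48 9.4 5.6 13.2 z 35.7
56 9.6 9.2 13.5 z 30.9
64 9.7 9.2 12.8 z 30.4
72 9.8 9.3 13.7 z 32.7
```

```bash
python3 -m jog '[{"rx":0,"ry":0,"rz":0,"tx":0.021,"ty":0.2,"tz":0,"jaw":0},{"rx":0,"ry":0,"rz":0,"tx":0,"ty":0,"tz":0,"jaw":0}]' >/dev/null; python3 st.py
python3 -m jog '[{"rx":0,"ry":0,"rz":0,"tx":0.01,"ty":0.1,"tz":0,"jaw":0},{"rx":0,"ry":0,"rz":0,"tx":0,"ty":0,"tz":0,"jaw":0}]' >/dev/null; python3 st.py
python3 -m jog '[{"rx":0,"ry":0,"rz":0,"tx":0.01,"ty":0.1,"tz":0,"jaw":0},{"rx":0,"ry":0,"rz":0,"tx":0,"ty":0,"tz":0,"jaw":0}]' >/dev/null; python3 st.py
```

```text
t 7.95 tcp [537.4  74.8  57.9] jawyaw -6.05 zaxis [-0.    -0.001 -1.   ] loader x,y 44.7 -2.5 F along,across,up -5.7 0.1 1.8 mom [-1.21  0.14  0.04] open 9.9
t 8.2 tcp [537.5  75.7  57.9] jawyaw -6.05 zaxis [ 0.    -0.001 -1.   ] loader x,y 45.7 -2.5 F along,across,up -6.4 0.3 1.8 mom [-1.22  0.16 -0.04] open 9.5
t 8.45 tcp [537.6  76.7  57.9] jawyaw -6.05 zaxis [ 0.    -0.001 -1.   ] loader x,y 46.6 -2.5 F along,across,up -8.1 0.7 2.2 mom [-1.3   0.21  0.  ] open 9.9
```

```bash
python3 -m jog '[{"rx":0,"ry":0,"rz":0,"tx":0.01,"ty":0.1,"tz":0,"jaw":0},{"rx":0,"ry":0,"rz":0,"tx":0,"ty":0,"tz":0,"jaw":0}]' >/dev/null; python3 st.py
python3 -m jog '[{"rx":0,"ry":0,"rz":0,"tx":0.005,"ty":0.05,"tz":0,"jaw":0},{"rx":0,"ry":0,"rz":0,"tx":0,"ty":0,"tz":0,"jaw":0}]' >/dev/null; python3 st.py
python3 -m jog '[{"rx":0,"ry":0,"rz":0,"tx":0.005,"ty":0.05,"tz":0,"jaw":0},{"rx":0,"ry":0,"rz":0,"tx":0,"ty":0,"tz":0,"jaw":0}]' >/dev/null; python3 st.py
```

```text
t 8.7 tcp [537.7  77.5  57.9] jawyaw -6.05 zaxis [-0.    -0.001 -1.   ] loader x,y 47.4 -2.5 F along,across,up -8.3 1.1 3.0 mom [-1.51  0.19 -0.04] open 9.3
t 8.95 tcp [537.8  77.6  58. ] jawyaw -6.04 zaxis [-0.    -0.002 -1.   ] loader x,y 47.5 -2.6 F along,across,up -10.9 1.3 2.6 mom [-1.9   0.29 -0.01] open 9.9
t 9.2 tcp [537.8  77.7  58.1] jawyaw -6.04 zaxis [-0.    -0.003 -1.   ] loader x,y 47.6 -2.6 F along,across,up -13.5 1.0 4.2 mom [-2.27  0.38  0.05] open 9.7
```

Hard stop felt at TCP loader x of about 47.5. Backing off about 1.5 mm commanded, then lowering.

```bash
python3 -m jog '[{"rx":0,"ry":0,"rz":0,"tx":-0.015,"ty":-0.15,"tz":0,"jaw":0},{"rx":0,"ry":0,"rz":0,"tx":0,"ty":0,"tz":0,"jaw":0}]' >/dev/null; python3 st.py
python3 -m jog '[{"rx":0,"ry":0,"rz":0,"tx":0,"ty":0,"tz":-0.2,"jaw":0},{"rx":0,"ry":0,"rz":0,"tx":0,"ty":0,"tz":-0.1,"jaw":0}]' >/dev/null; python3 st.py
python3 -m jog '[{"rx":0,"ry":0,"rz":0,"tx":0,"ty":0,"tz":-0.1,"jaw":0},{"rx":0,"ry":0,"rz":0,"tx":0,"ty":0,"tz":0,"jaw":0}]' >/dev/null; python3 st.py
```

```text
t 9.45 tcp [537.7  77.   57.9] jawyaw -6.06 zaxis [-0.    -0.001 -1.   ] loader x,y 46.9 -2.5 F along,across,up -7.1 0.5 2.4 mom [-1.28  0.17 -0.02] open 9.4
t 9.7 tcp [538.   77.1  55.2] jawyaw -6.06 zaxis [ 0.001 -0.001 -1.   ] loader x,y 47.0 -2.9 F along,across,up -6.8 0.4 4.8 mom [-1.19  0.16 -0.02] open 10.0
t 9.95 tcp [538.1  77.1  54.1] jawyaw -6.06 zaxis [ 0.001 -0.001 -1.   ] loader x,y 47.0 -2.9 F along,across,up -7.8 -0.1 4.2 mom [-1.27  0.08 -0.06] open 9.5
```

```bash
python3 -m jog '[{"rx":0,"ry":0,"rz":0,"tx":0,"ty":0,"tz":-0.1,"jaw":0},{"rx":0,"ry":0,"rz":0,"tx":0,"ty":0,"tz":-0.1,"jaw":0}]' >/dev/null; python3 st.py
python3 -m jog '[{"rx":0,"ry":0,"rz":0,"tx":0,"ty":0,"tz":-0.1,"jaw":0},{"rx":0,"ry":0,"rz":0,"tx":0,"ty":0,"tz":0,"jaw":0}]' >/dev/null; python3 st.py
python3 -m jog '[{"rx":0,"ry":0,"rz":0,"tx":0,"ty":0,"tz":-0.1,"jaw":0},{"rx":0,"ry":0,"rz":0,"tx":0,"ty":0,"tz":0,"jaw":0}]' >/dev/null; python3 st.py; python3 sp.py 20 42|tail -15
```

```text
t 10.2 tcp [538.1  77.1  52.3] jawyaw -6.06 zaxis [ 0.001 -0.001 -1.   ] loader x,y 47.1 -3.0 F along,across,up -7.8 0.1 5.0 mom [-1.23  0.12  0.01] open 9.5
t 10.45 tcp [538.2  77.1  51.2] jawyaw -6.06 zaxis [ 0.001 -0.001 -1.   ] loader x,y 47.1 -3.0 F along,across,up -8.4 -0.1 3.4 mom [-1.26  0.08 -0.05] open 9.6
t 10.7 tcp [538.2  77.1  50.2] jawyaw -6.06 zaxis [ 0.001 -0.001 -1.   ] loader x,y 47.1 -3.0 F along,across,up -7.5 0.6 3.6 mom [-1.23  0.07 -0.04] open 9.3
16 0.3 -12.8 13.9 z 34.1
24 6.7 -2.6 13.7 z 34.5
side 473 [-44.7 -13.9  20. ] [74.  13.9 41.8]
-40 5.6 -2.2 13.4 z 39.3
-8 -2.0 -13.6 13.7 z 22.5
0 -2.7 -13.9 13.5 z 25.7
8 -0.8 -13.8 13.9 z 32.0
16 3.0 -13.7 13.2 z 33.4
24 1.2 -13.2 13.5 z 33.5
32 -0.3 -13.7 13.2 z 33.4
40 4.1 -13.3 13.7 z 33.8
48 6.4 -13.9 13.6 z 32.0
56 8.9 -13.4 13.4 z 29.2
64 8.7 8.2 13.1 z 27.3
72 9.7 8.8 13.3 z 28.3
```

```bash
python3 -m jog '[{"rx":0,"ry":0,"rz":0,"tx":0,"ty":0,"tz":-0.1,"jaw":0},{"rx":0,"ry":0,"rz":0,"tx":0,"ty":0,"tz":0,"jaw":0}]' >/dev/null; python3 st.py
python3 -m jog '[{"rx":0,"ry":0,"rz":0,"tx":0,"ty":0,"tz":-0.1,"jaw":0},{"rx":0,"ry":0,"rz":0,"tx":0,"ty":0,"tz":0,"jaw":0}]' >/dev/null; python3 st.py
python3 -m jog '[{"rx":0,"ry":0,"rz":0,"tx":0,"ty":0,"tz":-0.06,"jaw":0},{"rx":0,"ry":0,"rz":0,"tx":0,"ty":0,"tz":0,"jaw":0}]' >/dev/null; python3 st.py
```

```text
t 11.05 tcp [538.2  77.1  49.2] jawyaw -6.07 zaxis [ 0.001 -0.001 -1.   ] loader x,y 47.1 -3.0 F along,across,up -7.2 -0.3 4.4 mom [-1.25  0.09 -0.05] open 9.5
t 11.3 tcp [538.2  77.1  48.2] jawyaw -6.07 zaxis [ 0.001 -0.001 -1.   ] loader x,y 47.1 -3.0 F along,across,up -8.7 -0.5 4.5 mom [-1.28  0.01 -0.02] open 9.5
t 11.55 tcp [538.3  77.1  48.1] jawyaw -6.06 zaxis [ 0.002 -0.001 -1.   ] loader x,y 47.1 -3.1 F along,across,up -7.7 0.6 8.9 mom [-1.24  0.25 -0.08] open 9.5
```

```bash
python3 -m jog '[{"rx":0,"ry":0,"rz":0,"tx":0,"ty":0,"tz":-0.1,"jaw":0},{"rx":0,"ry":0,"rz":0,"tx":0,"ty":0,"tz":0,"jaw":0}]' >/dev/null; python3 st.py
python3 -m jog '[{"rx":0,"ry":0,"rz":0,"tx":0,"ty":0,"tz":0,"jaw":2},{"rx":0,"ry":0,"rz":0,"tx":0,"ty":0,"tz":0,"jaw":4},{"rx":0,"ry":0,"rz":0,"tx":0,"ty":0,"tz":0,"jaw":4}]' >/dev/null; python3 st.py
python3 sp.py 20 42|tail -15; python3 look.py side c3.png 150 180 330 315
```

```text
t 11.8 tcp [538.3  77.1  48.1] jawyaw -6.05 zaxis [ 0.003 -0.001 -1.   ] loader x,y 47.1 -3.1 F along,across,up -8.9 5.1 19.1 mom [-1.29  0.89 -0.04] open 9.1
t 12.18 tcp [537.6  78.1  45.9] jawyaw -6.05 zaxis [-0.  0. -1.] loader x,y 48.0 -2.3 F along,across,up -1.0 -0.1 -0.2 mom [-0.01 -0.04 -0.01] open 37.8
16 0.7 -13.1 13.7 z 32.4
24 7.8 -2.9 13.5 z 31.4
side 507 [-45.  -13.9  20.1] [74.3 13.9 41.7]
-40 7.0 -1.9 13.7 z 39.8
-8 -0.9 -13.3 13.4 z 22.6
0 -2.2 -13.7 13.2 z 26.8
8 -0.2 -13.8 13.3 z 31.0
16 1.0 -13.6 13.4 z 31.4
24 -0.9 -13.7 13.9 z 31.2
32 0.5 -13.5 13.8 z 32.0
40 4.2 -13.9 11.5 z 31.1
48 4.4 -13.8 13.0 z 30.9
56 5.5 -13.6 13.5 z 31.2
64 7.9 2.6 12.3 z 30.1
72 6.4 0.1 9.2 z 31.4
```

View pics/c3.png

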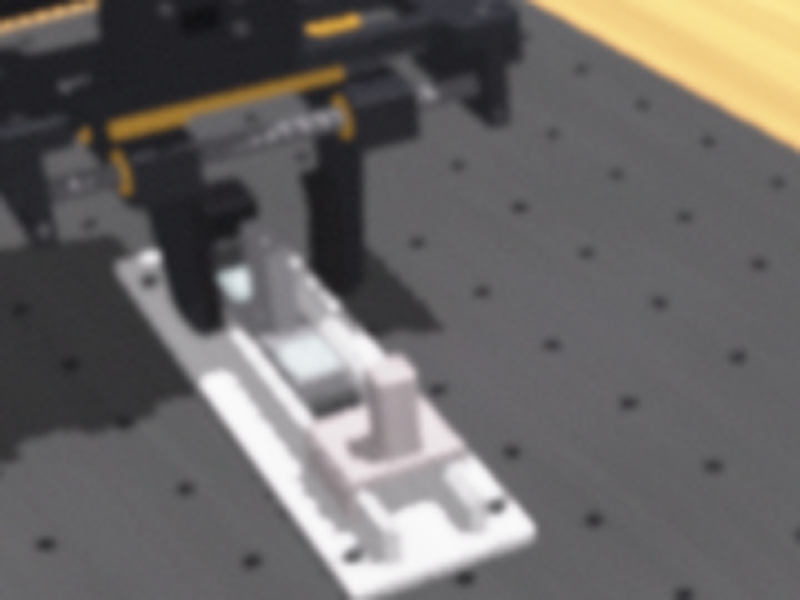

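The side view shows the strip flat in the channel with its glass end at crop (310,365), just behind the sill. The jaws are clear of the fin, and the rail at (385,430) is still open. Retreating and going behind the post with the fingers shut.

```bash
python3 -m jog '[{"rx":0,"ry":0,"rz":0,"tx":0,"ty":0,"tz":3,"jaw":4},{"rx":0,"ry":0,"rz":0,"tx":0,"ty":0,"tz":4.5,"jaw":2},{"rx":0,"ry":0,"rz":0,"tx":-0.5,"ty":-4.7,"tz":0,"jaw":0},{"rx":0,"ry":0,"rz":0,"tx":-0.5,"ty":-4.7,"tz":0,"jaw":0},{"rx":0,"ry":0,"rz":0,"tx":-0.48,"ty":-4.6,"tz":0,"jaw":0}]' >/dev/null
python3 -m jog '[{"rx":0,"ry":0,"rz":0,"tx":0,"ty":0,"tz":0,"jaw":0}]' >/dev/null; python3 st.py; python3 look.py side c4.png 150 150 350 300
```

```text
t 13.07 tcp [522.7 -64.6 121.1] jawyaw -6.28 zaxis [ 0. -0. -1.] loader x,y -95.5 -2.6 F along,across,up 0.1 -0.4 -0.1 mom [-0.01 -0.05  0.02] open 0.5
```

View pics/c4.png

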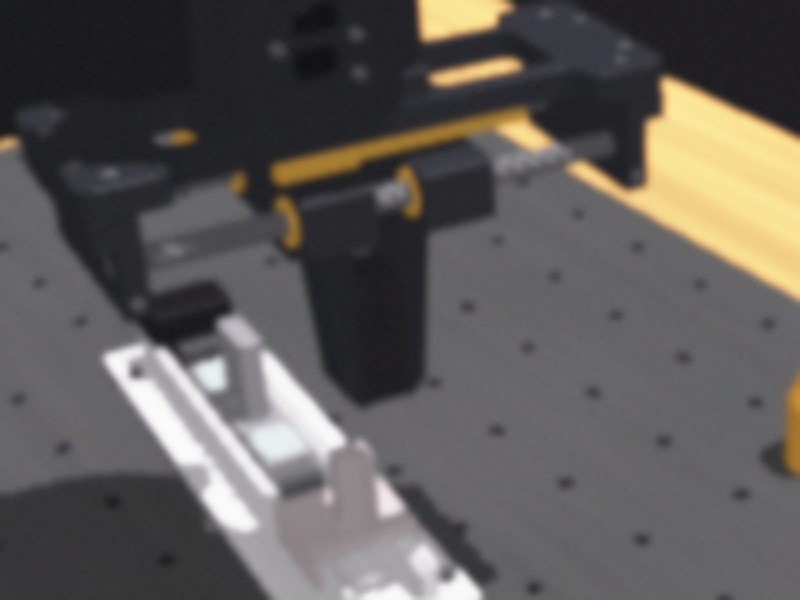

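```bash
python3 - <<'E'
from h import *
d=np.array([.1056,.9944]);n=np.array([-.9944,.1056])
for nm in('top','side'):
    P=depthpts(snap(nm)).reshape(-1,3)*1000
    L=np.c_[(P[:,:2]-[530.2,30.6])@d,(P[:,:2]-[530.2,30.6])@n,P[:,2]-12]
    for t,(x0,x1,z0,z1,w) in dict(post=(-80,-50,50,65,12),bar=(-5,100,17.5,23,10),fin=(20,70,48,62,12),finger=(-140,-60,82,110,40)).items():
        k=L[(L[:,0]>x0)&(L[:,0]<x1)&(L[:,2]>z0)&(L[:,2]<z1)&(abs(L[:,1])<w)]
        if len(k)>3: print(nm,t,len(k),np.percentile(k,3,axis=0).round(1),np.median(k,axis=0).round(1),np.percentile(k,97,axis=0).round(1))
E
```

```text
top bar 163 [65.  -9.6 18.2] [78.8  0.6 20.3] [91.2  9.1 22.7]
top fin 19 [52.9 -4.3 53.6] [56.5 -0.6 56.3] [59.4  4.  58. ]
side post 113 [-74.7  -7.3  50.6] [-71.3   0.8  57.8] [-61.5   6.3  60.3]
side bar 278 [ 1.1 -8.7 17.7] [32.6  3.2 19.4] [91.7  9.  22. ]
side fin 90 [32.3 -5.8 48.3] [40.8  0.  54.4] [57.4  4.  56.3]
side finger 137 [-104.   -12.9  100.1] [-101.5    0.5  105.7] [-87.   13.1 109.7]
```

The strip lies flat with fin and glass visible, at bar x of about 1 to 92. The closed fingers are just behind the post, with their front face at about -87 and the post's back at about -74. Lowering and pushing.

```bash
python3 -m jog '[{"rx":0,"ry":0,"rz":0,"tx":0,"ty":0,"tz":-3.3,"jaw":0},{"rx":0,"ry":0,"rz":0,"tx":0,"ty":0,"tz":-3.2,"jaw":0},{"rx":0,"ry":0,"rz":0,"tx":0,"ty":0,"tz":0,"jaw":0}]' >/dev/null; python3 st.py
python3 -m jog '[{"rx":0,"ry":0,"rz":0,"tx":0.05,"ty":0.5,"tz":0,"jaw":0},{"rx":0,"ry":0,"rz":0,"tx":0.05,"ty":0.5,"tz":0,"jaw":0},{"rx":0,"ry":0,"rz":0,"tx":0.03,"ty":0.3,"tz":0,"jaw":0},{"rx":0,"ry":0,"rz":0,"tx":0.03,"ty":0.3,"tz":0,"jaw":0}]' >/dev/null; python3 st.py
python3 -m jog '[{"rx":0,"ry":0,"rz":0,"tx":0.03,"ty":0.3,"tz":0,"jaw":0},{"rx":0,"ry":0,"rz":0,"tx":0.03,"ty":0.3,"tz":0,"jaw":0}]' >/dev/null; python3 st.py
```

```text
t 13.6 tcp [522.  -60.7  54.7] jawyaw -5.97 zaxis [-0.004  0.002 -1.   ] loader x,y -91.7 -1.5 F along,across,up 0.1 0.9 -0.7 mom [-0.07 -0.01 -0.01] open 0.6
t 14.1 tcp [525.  -46.3  56.9] jawyaw -6.06 zaxis [ 0.002 -0.001 -1.   ] loader x,y -77.1 -2.9 F along,across,up -2.6 -0.2 1.9 mom [-0.49 -0.18 -0.01] open 0.4
t 14.35 tcp [525.3 -40.2  56.3] jawyaw -6.07 zaxis [ 0.001 -0.    -1.   ] loader x,y -71.0 -2.6 F along,across,up -3.4 -1.7 1.5 mom [-0.53 -0.21 -0.  ] open -0.1
```

```bash
python3 -m jog '[{"rx":0,"ry":0,"rz":0,"tx":0.05,"ty":0.5,"tz":0,"jaw":0},{"rx":0,"ry":0,"rz":0,"tx":0.05,"ty":0.5,"tz":0,"jaw":0},{"rx":0,"ry":0,"rz":0,"tx":0.05,"ty":0.5,"tz":0,"jaw":0},{"rx":0,"ry":0,"rz":0,"tx":0.05,"ty":0.5,"tz":0,"jaw":0},{"rx":0,"ry":0,"rz":0,"tx":0.05,"ty":0.5,"tz":0,"jaw":0}]' >/dev/null; python3 st.py
python3 -m jog '[{"rx":0,"ry":0,"rz":0,"tx":0.03,"ty":0.3,"tz":0,"jaw":0},{"rx":0,"ry":0,"rz":0,"tx":0.03,"ty":0.3,"tz":0,"jaw":0},{"rx":0,"ry":0,"rz":0,"tx":0,"ty":0,"tz":0,"jaw":0}]' >/dev/null; python3 st.py
python3 sp.py 64 74 | head -3
```

```text
t 14.97 tcp [527.6 -14.9  56.1] jawyaw -6.06 zaxis [-0.  0. -1.] loader x,y -45.5 -2.2 F along,across,up -2.1 -3.4 1.0 mom [-0.61 -0.41 -0.1 ] open 0.7
t 15.35 tcp [527.9  -8.8  56. ] jawyaw -6.05 zaxis [-0.001  0.001 -1.   ] loader x,y -39.4 -1.8 F along,across,up 0.1 -2.3 0.2 mom [-0.07 -0.37 -0.01] open 0.8Traceback (most recent call last):
  File "sp.py", line 9, in <module>
    print(nm,len(k),k.min(0).round(1),k.max(0).round(1))
                    ~~~~~^^^
    return umr_minimum(a, axis, None, out, keepdims, initial, where)
ValueError: zero-size array to reduction operation minimum which has no identity
```

```bash
python3 look.py side c5.png 170 160 330 280
```

```text
(no output)
```

View pics/c5.png

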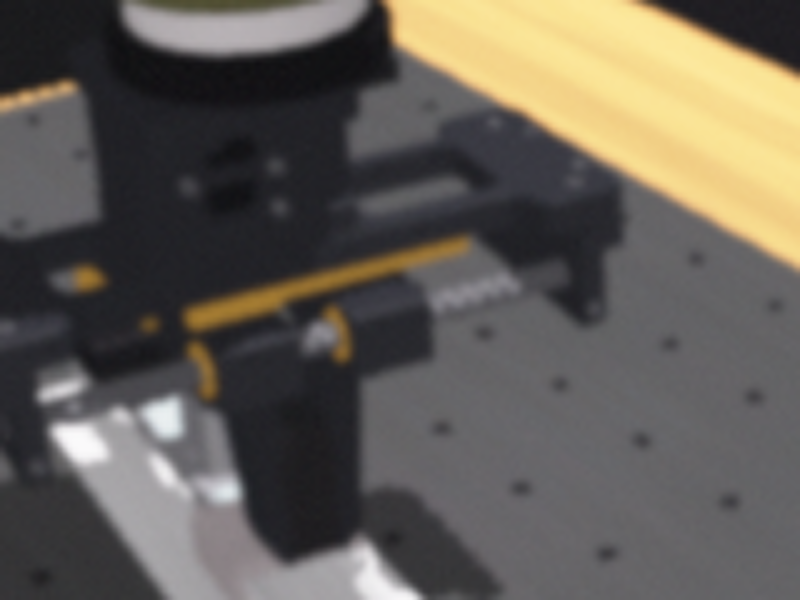

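The post is hidden behind the fingers. The plate is just ahead of them at crop (230,540) and has moved with the push. Continuing slowly.

```bash
python3 -m jog '[{"rx":0,"ry":0,"rz":0,"tx":0.03,"ty":0.3,"tz":0,"jaw":0},{"rx":0,"ry":0,"rz":0,"tx":0.02,"ty":0.2,"tz":0,"jaw":0}]' >/dev/null; python3 st.py
python3 -m jog '[{"rx":0,"ry":0,"rz":0,"tx":0.02,"ty":0.2,"tz":0,"jaw":0},{"rx":0,"ry":0,"rz":0,"tx":0.01,"ty":0.1,"tz":0,"jaw":0}]' >/dev/null; python3 st.py
python3 -m jog '[{"rx":0,"ry":0,"rz":0,"tx":0.01,"ty":0.1,"tz":0,"jaw":0},{"rx":0,"ry":0,"rz":0,"tx":0.01,"ty":0.1,"tz":0,"jaw":0}]' >/dev/null; python3 st.py
```

```text
t 15.7 tcp [528.4  -4.2  56. ] jawyaw -6.06 zaxis [-0.001 -0.    -1.   ] loader x,y -34.8 -1.9 F along,across,up -2.5 -0.3 -1.2 mom [-0.49 -0.05  0.03] open 0.5
t 15.95 tcp [528.7  -1.1  56.1] jawyaw -6.05 zaxis [-0.001  0.    -1.   ] loader x,y -31.7 -1.9 F along,across,up -3.3 0.8 -0.2 mom [-0.49  0.   -0.03] open 0.6
t 16.2 tcp [529.    0.9  56.1] jawyaw -6.06 zaxis [-0.001  0.    -1.   ] loader x,y -29.7 -1.9 F along,across,up -3.2 1.2 -0.4 mom [-0.51  0.11 -0.02] open 0.4
```

```bash
python3 -m jog '[{"rx":0,"ry":0,"rz":0,"tx":0.01,"ty":0.1,"tz":0,"jaw":0},{"rx":0,"ry":0,"rz":0,"tx":0.005,"ty":0.05,"tz":0,"jaw":0}]' >/dev/null; python3 st.py
python3 -m jog '[{"rx":0,"ry":0,"rz":0,"tx":0.01,"ty":0.1,"tz":0,"jaw":0},{"rx":0,"ry":0,"rz":0,"tx":0,"ty":0,"tz":0,"jaw":0}]' >/dev/null; python3 st.py
python3 -m jog '[{"rx":0,"ry":0,"rz":0,"tx":0.01,"ty":0.1,"tz":0,"jaw":0},{"rx":0,"ry":0,"rz":0,"tx":0,"ty":0,"tz":0,"jaw":0}]' >/dev/null; python3 st.py
```

```text
t 16.45 tcp [529.1   2.4  56. ] jawyaw -6.06 zaxis [-0.001  0.    -1.   ] loader x,y -28.2 -1.9 F along,across,up -2.8 1.9 -1.2 mom [-0.49  0.16 -0.05] open 0.4
t 16.7 tcp [529.2   2.6  56.1] jawyaw -6.04 zaxis [-0.001 -0.001 -1.   ] loader x,y -28.0 -1.9 F along,across,up -8.5 2.0 -0.8 mom [-1.22  0.35  0.06] open 0.0
t 16.95 tcp [529.2   2.7  56.1] jawyaw -6.04 zaxis [-0.001 -0.003 -1.   ] loader x,y -27.9 -2.0 F along,across,up -13.4 3.0 -0.1 mom [-2.12  0.54 -0.02] open 0.4
```

Hard stop reached at the predicted place (TCP x -28), at 13 N. Backing off and checking.

```bash
python3 -m jog '[{"rx":0,"ry":0,"rz":0,"tx":-0.05,"ty":-0.5,"tz":0,"jaw":0},{"rx":0,"ry":0,"rz":0,"tx":-0.15,"ty":-1.5,"tz":0,"jaw":0},{"rx":0,"ry":0,"rz":0,"tx":0,"ty":0,"tz":5,"jaw":0},{"rx":0,"ry":0,"rz":0,"tx":-0.5,"ty":-6,"tz":3,"jaw":0},{"rx":0,"ry":0,"rz":0,"tx":-0.5,"ty":-6,"tz":0,"jaw":0}]' >/dev/null
python3 -m jog '[{"rx":0,"ry":0,"rz":0,"tx":-0.5,"ty":-6,"tz":0,"jaw":0},{"rx":0,"ry":0,"rz":0,"tx":-0.5,"ty":-6,"tz":0,"jaw":0},{"rx":0,"ry":0,"rz":0,"tx":0,"ty":0,"tz":0,"jaw":0}]' >/dev/null; python3 st.py
python3 look.py top c6.png 165 265 325 340
python3 - <<'E'
from h import *
d=np.array([.1056,.9944]);n=np.array([-.9944,.1056])
for nm in('top','side'):
    P=depthpts(snap(nm)).reshape(-1,3)*1000
    L=np.c_[(P[:,:2]-[530.2,30.6])@d,(P[:,:2]-[530.2,30.6])@n,P[:,2]-12]
    for t,(x0,x1,z0,z1,w) in dict(post=(-70,20,50,65,12),bar=(-5,100,17.5,21.5,10),barA=(20,30,17.5,23,8),barB=(62,78,17.5,23,8),fin=(25,70,52,60,12),plate=(-80,40,26.5,31,15)).items():
        k=L[(L[:,0]>x0)&(L[:,0]<x1)&(L[:,2]>z0)&(L[:,2]<z1)&(abs(L[:,1])<w)]
        if len(k)>3: print(nm,t,len(k),np.percentile(k,3,axis=0).round(1),np.median(k,axis=0).round(1),np.percentile(k,97,axis=0).round(1))
E
```

```text
t 17.95 tcp [ 507.1 -255.6  133.8] jawyaw -6.36 zaxis [ 0.001 -0.001 -1.   ] loader x,y -287.0 -7.3 F along,across,up -0.0 -0.2 0.5 mom [-0.01 -0.07  0.02] open 0.3
top post 77 [-18.5  -6.4  52.6] [-12.3   0.3  59.7] [-5.2  6.9 62.3]
top bar 242 [21.5 -9.6 17.9] [67.6  2.1 20.1] [90.3  9.5 21.4]
top barA 50 [20.3 -7.4 18.2] [24.8 -0.6 20.9] [29.7  7.2 22.8]
top barB 64 [63.5 -7.5 18.3] [71.7  0.9 20.3] [77.8  7.3 21.7]
top fin 97 [33.3 -5.1 53.1] [45.6 -0.2 56.3] [58.3  4.5 59.1]
top plate 259 [-18.8 -14.1  26.7] [ 4.6  2.5 28.5] [17.8 14.3 30.6]
side bar 127 [32.7 -5.4 17.8] [68.9  4.7 19.4] [92.5  9.2 21.1]
side barB 22 [63.7 -0.3 18.6] [71.3  4.2 19.6] [77.5  7.2 20.8]
side fin 64 [33.  -5.3 52.4] [44.2  0.1 55. ] [58.7  4.2 56.2]
side plate 116 [-19.1  -2.   26.7] [ 0.9  7.1 27.7] [34.2 14.1 30.3]
```

View pics/c6.png

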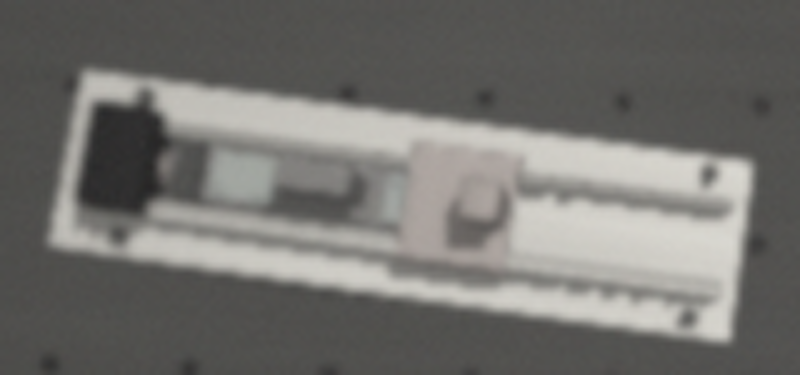

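The rail plate at crop (460,205) is shut over the strip's end. The strip lies flat and straight, with its fin at (315,180). Depth agrees: post at -12 mm, plate -19 to 18, strip middle at about 46, bar top at about 20. Handing in.

```bash
python3 -c "
from cell import robot
print(robot.close_job())"
```

```text
the job is handed in; nothing more can be done
None
```

The strip is loaded in the channel behind the sill, the rail is shut over its end, and I handed the job in at about 18 s. No verdict was reported.

- **Seating:** I gripped the strip by its fin and pushed the follower level until I felt its hard stop, at about 13.5 N. I then backed off about 0.5 mm, lowered the strip to the floor and pressed it down to about 19 N vertical.
- **Rail:** After letting go, I pushed the post with closed fingers to its hard stop, at about 13 N.
- **Last checks, by camera depth:**
  - The post is at loader x -12 mm and the plate spans about -19 to 18 mm, so the rail is shut.
  - The strip's middle is at about x 46 mm, it lies straight along the channel, and its top is level at about z 20 mm.
  - The arm was well clear of everything, with about zero force.
- **Disagreements:**
  - The arm and cameras differed by about 2.5 mm across the channel. I corrected the strip's position by the cameras.
  - The side camera reads heights about 1 mm lower than the top camera.
- **Not re-measured:** I kept away from the bottle, objective and box but did not measure them again at the end.

The first four move calls were refused as "invalid input" because rows need every key. Nothing moved in those calls.

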